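Mirror the tool row for a left-handed potter

ROBOT

A 6-joint arm with a two-finger parallel gripper is mounted at the origin on the work surface; the furniture and walls round the work are solid. World frame = base frame: x ahead of the robot, y to its left, z up, the work surface at z = 0. Lengths are in mm, angles in rad, forces in N, time in s.
With the tool pointing down it reaches from about 350 to 975 mm from the base axis. Payload 7.1 kg.
Tool frame: the origin (TCP) lies at the very end of the fingers, on their centre line; the grasp point (between the pads) lies 19 mm behind it; y points along the fingers, x is the direction in which the jaws open and shut, and the axes are right-handed (so a half turn about y gives the same grasp; the last joint's range is limited). The gripper opens to 88 mm and grips with 3 to 60 N. Pads are 20 mm wide; open, the fingers measure 115 mm over their backs; the gripper's body (75 mm by 178 mm) begins 61 mm behind the grasp point.
Start: joints at [1.166, 0.423, 1.63, -0, 1.089, -0.019], TCP at [235.155, 579.057, 222.675] pointing down, gripper open.
Joint ranges: [-3, 3], [-0.9, 2.11], [0.09, 2.58], [-1.31, 4.45], [0.11, 2.69], [-2.54, 2.54]. Speed limits (rad/s): [2.39, 2.39, 3.01, 3.14, 3.14, 3.14].

INTERFACE

Orientations are given as a rotation vector (axis times angle).
In Python, from workcell import ctrl gives the robot as it stands. The module is installed in compiled form; this text tells all that it offers.
- The arm moves only by the tool carry_out, never from a script. Its arguments are lists of equal length, an entry for each row: "delta_pos": the shift along the tool's x, y, z in cm, a list of three; "rotation": the turn, a rotation vector about the tool's x, y, z in rad, a list of three. In form: {"delta_pos": [[dx, dy, dz], ...], "rotation": [[wx, wy, wz], ...]}. A call has 1 to 12 rows; each row is the pose to reach, as a shift and turn from the pose commanded when the call began, along the tool's axes at that moment; what a row does not reach only later rows make up. A row lasts 1/12 s, in which the tool goes at most 41.7 mm and 7.16 degrees, less where a joint would pass 70% of its speed; a pose out of reach is approached as far as the arm can. A call with a gripper value outside its range is refused whole. "hand" is the closure in counts, from 0 (fully open) to 255 (shut), set as the call begins (left out, the last holds). The fingers move at their own pace and stop on an object; the grip force is fixed at half the most. Time passes only in rows, so rows that repeat a pose let the fingers close. It gives the time, the measured TCP pose, the force and the opening at its end, in the units of the state.
- ctrl.get_obs(): the state, without advancing time (a new reading comes with each control period).
- ctrl.get_image(name): name is "side" or "top"; returns the picture (480x640x3 uint8, red, green, blue); there is no depth.
- ctrl.camera_info(name): a dict with "fov_y" (degrees; the focal length in pixels is half the picture's height over the tangent of half this angle, whatever the lens; pixels are square), "cx", "cy" (the principal point, pixels), "k1" (the pictures are not rectified: a ray, as slopes to the right and down, at radius r is drawn at 1 + k1 r^2 times it, then the intrinsics apply), "R" (3x3) and "t" (3): a world point X has camera coordinates R X + t. Camera axes: x right, y down, z forward; pixel columns grow to the right and rows downward; lengths in mm; the calibration is good to about 2 mm. A picture is of the moment at which its call begins. camera_info takes no time and is no camera call.
- ctrl.close_job(): hands the job in, once; it reports no verdict.
The state is a dict: "t": time; "qpos": joint angles; "qvel": joint speeds; "joint_torque": joint torques, N m; "ee_pos": TCP position; "orientation": TCP orientation; "ft_force": force on the tool from outside, world axes, zero at the start; "moment": the same for the moment, N m; "width": finger opening in mm.
Only numpy, scipy, OpenCV 4.12 (cv2) and the standard library are available. Lean on these libraries where they do the work, as an engineer would, in place of code of your own. Each camera call takes 0.05 s, during which the arm holds its last target.

TASK

A left-handed potter takes over this bench: move the four tools from the rack they lie on to the empty rack, in reverse order from left to right, so that the leftmost tool ends up in the rightmost bay, the second from the left in the second from the right, and so on. Lay each tool in its own bay between the pegs, resting on both rails, about centred along its length, and leave them all lying still.

Things in the scene. Friction and masses are not known exactly. Their poses are not given: they have to be found in the camera images.
- old_rack: Fixed rack that holds the tools at the start: a plywood base board 100 mm (x) by 260 mm (y), 8 mm thick, carrying four cradles in a row at y = -87, -29, +29, +87 mm. It stands left or right on the bench. Small feet. Origin: centre of the board's underside, 5 mm above the bench; x points away from the robot, y to its left, each up to 0.2 rad off, z up.
- new_rack: Fixed pale wooden rack, empty at start: base as the old rack's, two rails along y at x = +-30 mm (14 mm thick, flat tops 38 mm above the origin, 46 mm clear between). Pegs on both rails at y = 0, +-58, +-116 mm (24 mm wide at foot, 12 at top, 15 high) leave four bays at y = +-29, +-87 mm, 34 mm clear. A tool lies along x over both rails. Origin and axes as the old rack's; its own yaw.
- loop_tool: Large ribbon loop trimming tool, 172 mm long: turned wooden handle 14 mm thick (10 to 14 mm wide at mid-length), wire loop 24 mm wide over the last 48 mm. Starts on the cradle's two seats, working end away from the robot; grip it across its width at mid-length. Origin: mid-length, on the underside at the start; y along its length, working end at -y (it may roll about y). About 28 g.
- round_brush: Round brush with a blue handle, 190 mm long, 11 mm thick at the widest. Starts on the cradle's two seats, working end away from the robot; grip it across its width at mid-length. Origin: mid-length, on the underside at the start; y along its length, working end at -y (it may roll about y). About 12 g.
- modelling_tool: Flat boxwood modelling tool, brown, 179 mm long, 16 mm wide, 8 mm thick. Starts on the cradle's two seats, working end away from the robot; grip it across its width at mid-length. Origin: mid-length, on the underside at the start; y along its length, working end at -y (it may roll about y). About 14 g.
- small_loop_tool: Small ribbon loop trimming tool, 162 mm long: turned wooden handle 13 mm thick, wire loop 14 mm wide over the last 48 mm. Starts on the cradle's two seats, working end away from the robot; grip it across its width at mid-length. Origin: mid-length, on the underside at the start; y along its length, working end at -y (it may roll about y). About 28 g.
- cradle_0: One wooden cradle fixed on the old rack, 74 mm (x) by 52 mm (y): two blocks at x = +-30 mm, 14 mm thick, flat seat 30 mm above the origin, ears up to 42 mm leave a 34 mm gap for a tool. Origin: underside centre, 8 mm above the old rack's; axes as the old rack's. At the start it carries the loop tool, and so shows afterwards where that tool came from.
- cradle_1: One wooden cradle fixed on the old rack, 74 mm (x) by 52 mm (y): two blocks at x = +-30 mm, 14 mm thick, flat seat 30 mm above the origin, ears up to 42 mm leave a 34 mm gap for a tool. Origin: underside centre, 8 mm above the old rack's; axes as the old rack's. At the start it carries the round brush, and so shows afterwards where that tool came from.
- cradle_2: One wooden cradle fixed on the old rack, 74 mm (x) by 52 mm (y): two blocks at x = +-30 mm, 14 mm thick, flat seat 30 mm above the origin, ears up to 42 mm leave a 34 mm gap for a tool. Origin: underside centre, 8 mm above the old rack's; axes as the old rack's. At the start it carries the modelling tool, and so shows afterwards where that tool came from.
- cradle_3: One wooden cradle fixed on the old rack, 74 mm (x) by 52 mm (y): two blocks at x = +-30 mm, 14 mm thick, flat seat 30 mm above the origin, ears up to 42 mm leave a 34 mm gap for a tool. Origin: underside centre, 8 mm above the old rack's; axes as the old rack's. At the start it carries the small loop tool, and so shows afterwards where that tool came from.

How it is judged:
By the outcome, as a careful person would: the job done as asked, in the order asked, and still so for the second after the job is handed in, with the robot touching nothing.
It also fails if it takes over 128 s, if anything falls off the work surface, if the arm or the gripper's body presses on something with over 40 N, if the wrist force passes 120 N, or if a joint passes its speed limit or range.

## Working session

There is one attempt and no reset: what is moved stays moved. The work goes in short steps, Python scripts to look and compute and a tool call to move; the robot and the scene stay as the last step left them, time stands still between calls to the robot, and variables do not carry over. Pictures are saved under pics/ and viewed, and the job is handed in when it is done.

Besides the shell and the picture viewer there is one more tool, called after ">>>" as name(argument=value, ...) on one line, values as JSON. carry_out: Moves the arm, as the interface text tells. Its arguments: {"type":"object","properties":{"delta_pos":{"type":"array","items":{"type":"array","items":{"type":"number"}}},"rotation":{"type":"array","items":{"type":"array","items":{"type":"number"}}},"hand":{"type":"number"}},"required":["delta_pos","rotation"]}

```bash
mkdir -p pics; ls; python3 - <<'E'
from workcell import ctrl
import cv2
o=ctrl.get_obs()
for k in o: print(k,o[k])
for n in("side","top"):
    print(n,ctrl.camera_info(n)); cv2.imwrite(f"pics/{n}0.png",ctrl.get_image(n)[:,:,::-1])
E
```

```text
pics
t 0.0
qpos [ 1.16597142e+00  4.23846778e-01  1.63068586e+00 -1.24605527e-05
  1.08857818e+00 -1.89960494e-02]
qvel [-7.40788250e-04 -1.75998236e-03  8.38307531e-05  1.02925571e-03
 -1.08788480e-04  3.23392931e-04]
joint_torque [ 1.83883065e-03 -5.44651365e+01 -2.73660904e+01  6.46299915e-02
  2.28585204e-02 -1.36753438e-04]
ee_pos [234.96451062 578.55708266 221.89961102]
orientation [-1.36823319 -0.91953562  0.92162807]
ft_force [-0.64668221  0.96858362  0.2136799 ]
moment [ 0.06256215  0.03687622 -0.00095883]
width 87.8431098709574
side {'fov_y': 50.18932293757055, 'cx': 318.55719662994926, 'cy': 231.60795590410203, 'k1': 0.0436492125661839, 'R': array([[ 0.87022048, -0.49265639, -0.00244889],
       [-0.28370748, -0.49706025, -0.82002511],
       [ 0.40277337,  0.71429741, -0.57232231]]), 't': array([-362.49345348,  263.38894758,  601.86232664])}
top {'fov_y': 46.98430697437872, 'cx': 317.34498478040126, 'cy': 231.92208665913472, 'k1': -0.040821499351361853, 'R': array([[-0.02836533, -0.99959103, -0.00363165],
       [-0.98067948,  0.0285318 , -0.19352958],
       [ 0.19355405, -0.00192804, -0.98108772]]), 't': array([ 137.10260367,  458.47835929, 1059.1137905 ])}
```

View pics/top0.png

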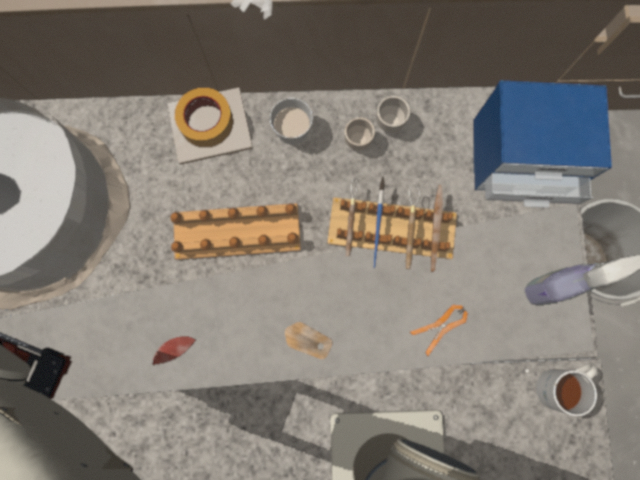

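View pics/side0.png

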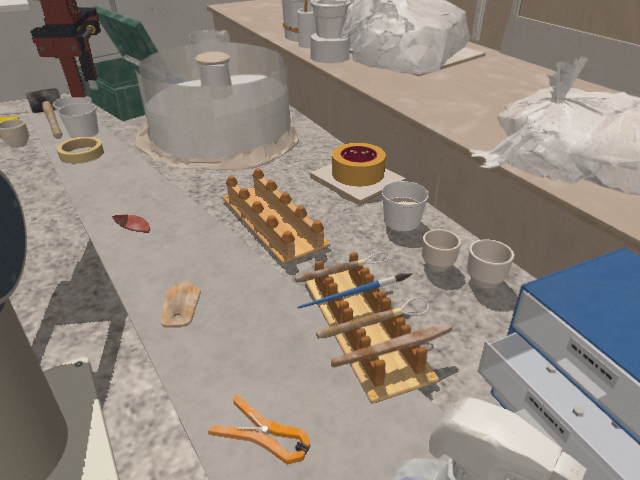

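```bash
cat > h.py <<'E'
import numpy as np, cv2
from workcell import ctrl
def K(n):
    c=ctrl.camera_info(n); f=240/np.tan(np.radians(c['fov_y']/2)); return c,f
def ray(n,u,v):
    c,f=K(n); d=np.array([(u-c['cx'])/f,(v-c['cy'])/f]); s=d.copy()
    for _ in range(30): s=d/(1+c['k1']*(s@s))
    R=np.array(c['R']);t=np.array(c['t']); return -R.T@t, R.T@np.array([s[0],s[1],1])
def onz(n,u,v,z):
    o,d=ray(n,u,v); return o+d*(z-o[2])/d[2]
def proj(n,X):
    c,f=K(n); p=np.array(c['R'])@np.asarray(X,float)+c['t']; s=p[:2]/p[2]; s=s*(1+c['k1']*(s@s)); return s*f+[c['cx'],c['cy']]
def tri(ps):  # [(name,u,v),...]
    A=np.zeros((3,3));b=np.zeros(3)
    for n,u,v in ps:
        o,d=ray(n,u,v); d/=np.linalg.norm(d); P=np.eye(3)-np.outer(d,d);A+=P;b+=P@o
    X=np.linalg.solve(A,b); return X
def crop(n,x0,y0,w,h,s,name,img=None):
    im=ctrl.get_image(n) if img is None else img
    c=cv2.resize(im[y0:y0+h,x0:x0+w],None,fx=s,fy=s,interpolation=cv2.INTER_CUBIC)
    cv2.imwrite(f'pics/{name}.png',c[:,:,::-1]); return im
E
python3 - <<'E'
from h import *
a=cv2.imread('pics/top0.png')[:,:,::-1]
crop('top',160,170,160,110,5,'tl',a); crop('top',315,170,160,110,5,'tr',a)
b=cv2.imread('pics/side0.png')[:,:,::-1]
crop('side',215,160,250,250,2.4,'s1',b)
E
```

```text
(no output)
```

View pics/tl.png

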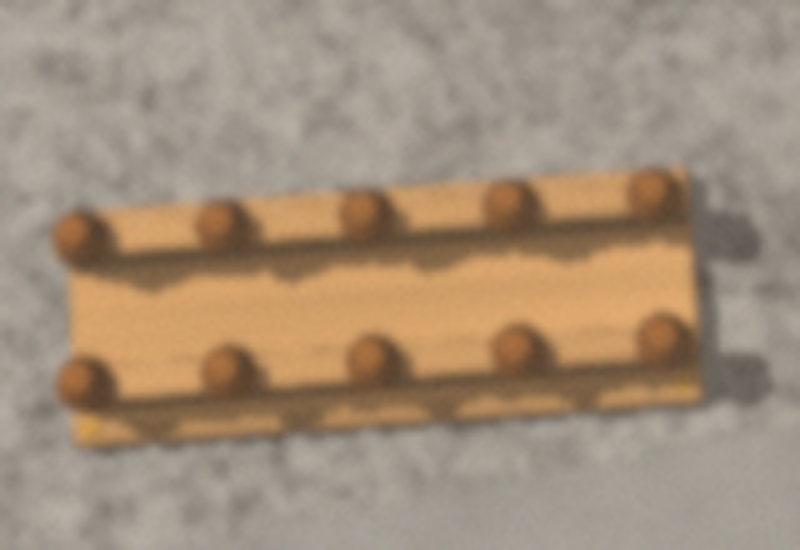

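View pics/tr.png

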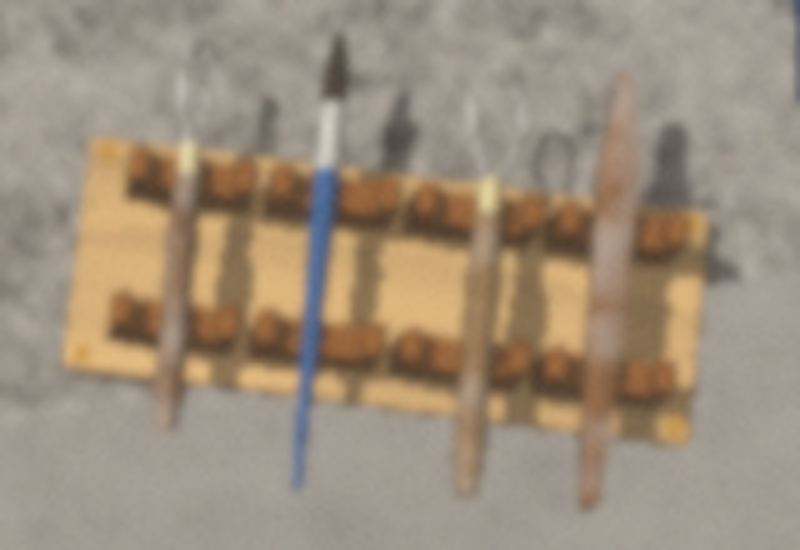

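View pics/s1.png

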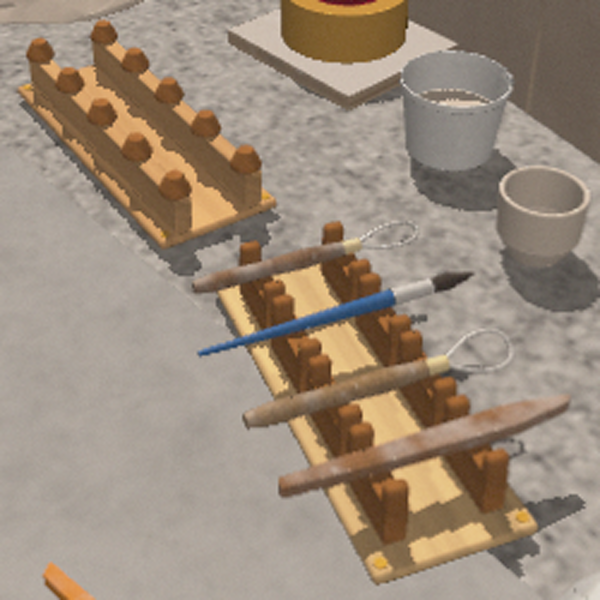

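```bash
python3 - <<'E'
from h import *
np.set_printoptions(precision=1,suppress=True)
L=lambda p:(160+(p[0]+.5)/5-.5,170+(p[1]+.5)/5-.5)
Rr=lambda p:(315+(p[0]+.5)/5-.5,170+(p[1]+.5)/5-.5)
far=[(80,238),(222,224),(365,213),(509,202),(651,192)];near=[(85,383),(229,371),(372,360),(517,348),(663,338)]
P=np.array([onz('top',*L(p),54)[:2] for p in far+near]);print(P)
M=np.array([[30*s,y] for s in(1,-1) for y in(116,58,0,-58,-116)])
H,_=cv2.estimateAffinePartial2D(M.astype(np.float32),P.astype(np.float32),method=cv2.LMEDS)
# rigid fit
c=P.mean(0);U,S,V=np.linalg.svd((P-c).T@M);Ro=U@V;yaw=np.arctan2(Ro[1,0],Ro[0,0]);print('new',c,yaw,'scale',np.linalg.norm(H[:,0]),'res',P-c-M@Ro.T)
C=np.array([onz('top',*Rr(p),13)[:2] for p in[(95,138),(708,208),(688,443),(65,370)]])
M=np.array([[50,130],[50,-130],[-50,-130],[-50,130]]);c2=C.mean(0);U,S,V=np.linalg.svd((C-c2).T@M);R2=U@V;print('old',c2,np.arctan2(R2[1,0],R2[0,0]),C-c2-M@R2.T)
for n,l,z,butt,end in[('small',162,49.5,(168,428),(188,145)),('brush',190,48,(297,489),(338,36)),('large',172,50,(465,493),(488,180)),('model',179,47,(590,507),(624,75))]:
    b=onz('top',*Rr(butt),z)[:2];e=onz('top',*Rr(end),z)[:2];d=e-b;u=d/np.linalg.norm(d)
    m=b+u*l/2
    print(n,'butt',b,'len',np.linalg.norm(d),'yaw',np.arctan2(u[1],u[0]),'mid',m,'local',R2.T@(m-c2), 'endmid',(b+e)/2)
# side check
S=lambda p:(215+(p[0]+.5)/2.4-.5,160+(p[1]+.5)/2.4-.5)
for nm,t,s in[('brush tip',(338,36),(470,274)),('brush butt',(297,489),(200,353)),('model tip',(624,75),(566,401)),('model butt',(590,507),(282,488)),('small butt',(168,428),(196,286)),('large butt',(465,493),(248,420))]:
    X=tri([('top',*Rr(t)),('side',*S(s))]);print(nm,X,proj('top',X)-Rr(t))
for nm,t,s in[('far left peg',far[0],(104,30)),('near right',near[4],(175,178)),('far right',far[4],(246,152)),('near left',near[0],(40,45))]:
    X=tri([('top',*L(t)),('side',*S(s))]);print(nm,X,proj('top',X)-L(t))
E
```

```text
[[498.7 406.6]
 [502.8 349.6]
 [505.6 292.2]
 [508.4 234.5]
 [510.8 177.6]
 [439.8 403.3]
 [442.9 346.1]
 [445.7 289.3]
 [448.9 231.8]
 [451.3 174. ]]
new [475.5 290.5] 0.05152081280076207 scale 0.9896837510590519 res [[-0.8 -1.3]
 [ 0.3 -0.4]
 [ 0.1  0.2]
 [-0.   0.4]
 [-0.6  1.4]
 [ 0.2 -1.5]
 [ 0.4 -0.8]
 [ 0.2  0.4]
 [ 0.4  0.8]
 [-0.2  0.9]]
old [473.7 -31.1] -0.14839865034855618 [[-1.  -2.2]
 [ 0.1  1.3]
 [ 0.8  2.3]
 [ 0.1 -1.3]]
small butt [412.7  64.3] len 115.68624609977238 yaw -0.10897379781323656 mid [493.3  55.5] local [ 6.6 88.6] endmid [470.2  58. ]
brush butt [387.2  14.4] len 186.68709332840515 yaw -0.13793076480803132 mid [481.3   1.3] local [ 2.7 33.2] endmid [479.7   1.5]
large butt [383.4 -51.4] len 127.33883929965735 yaw -0.1326805675807603 mid [468.7 -62.8] local [ -0.3 -32.1] endmid [446.5 -59.9]
model butt [ 376.8 -101. ] len 177.81852807771276 yaw -0.1469282597231618 mid [ 465.3 -114.1] local [  4.  -83.3] endmid [ 464.7 -114. ]
brush tip [572.6 -11.6  49.9] [ 0.2 -0.5]
brush butt [388.8  13.7  45.3] [ 0.2 -0.6]
model tip [ 552.7 -127.    47.5] [ 0.1 -0.1]
model butt [ 377.9 -101.3   47.3] [ 0.2 -0.6]
small butt [413.2  64.2  50.9] [ 0.1 -0.3]
large butt [384.8 -52.   49.8] [ 0.2 -0.7]
far left peg [500.9 406.9  51.2] [ 0.2 -0.8]
near right [452.6 173.5  54.3] [ 0.2 -0.7]
far right [512.3 177.   54.6] [ 0.3 -0.8]
near left [441.  402.7  54.9] [ 0.2 -0.7]
```

```bash
cat > plan.py <<'E'
import sys
from h import *
from scipy.spatial.transform import Rotation as Ro
def plan(x,y,z,yaw,sgn=1):
    o=ctrl.get_obs();R=Ro.from_rotvec(o['orientation']);p=np.array(o['ee_pos'])
    jx=sgn*np.array([-np.sin(yaw),np.cos(yaw),0]);jy=np.array([0,0,-1.]);T=np.column_stack([jx,jy,np.cross(jx,jy)])
    d=R.as_matrix().T@(np.array([x,y,z])-p)/10;w=(R.inv()*Ro.from_matrix(T)).as_rotvec()
    print('pos',p.round(1),'t',round(o['t'],2),'w',round(o['width'],1),'F',np.array(o['ft_force']).round(1));print('delta',d.round(2),'rot',w.round(3),'rows>=',np.ceil(np.linalg.norm(d)*10/41.7),np.ceil(np.linalg.norm(w)/.125))
if __name__=='__main__': plan(*map(float,sys.argv[1:]))
E
python3 - <<'E'
from h import *
from scipy.spatial.transform import Rotation as Ro
o=ctrl.get_obs();print(Ro.from_rotvec(o['orientation']).as_matrix().round(3))
for p in[(130,190),(75,170),(98,115)]:
  print([onz('top',*p,z).round() for z in(0,200)])
print('cam',ray('top',0,0)[0])
E
for s in 1 -1; do python3 plan.py 465 -114 130 -.147 $s;done
```

```text
[[ 0.376 -0.001 -0.927]
 [ 0.927 -0.001  0.376]
 [-0.001 -1.    -0.   ]]
[array([574., 520.,   0.]), array([516., 450., 200.])]
[array([622., 641.,   0.]), array([556., 550., 200.])]
[array([747., 598.,   0.]), array([658., 514., 200.])]
cam [ 248.51351693  126.00733692 1128.31056631]
pos [235.  578.6 222. ] t 0.1 w 88.1 F [ 0.3 -0.5 -0.4]
delta [-55.5    9.28 -47.37] rot [-0.    -0.239 -0.001] rows>= 18.0 2.0
pos [235.  578.6 222. ] t 0.1 w 88.1 F [ 0.3 -0.5 -0.4]
delta [-55.5    9.28 -47.37] rot [ 2.000e-03  2.903e+00 -0.000e+00] rows>= 18.0 24.0
```

>>> carry_out(delta_pos=[[-55.5,4.2,-47.4],[-55.5,4.2,-47.4],[-55.5,4.2,-47.4],[-55.5,4.2,-47.4],[-55.5,4.2,-47.4],[-55.5,4.2,-47.4],[-55.5,4.2,-47.4],[-55.5,4.2,-47.4],[-55.5,4.2,-47.4],[-55.5,4.2,-47.4],[-55.5,4.2,-47.4],[-55.5,4.2,-47.4]], rotation=[[0,-0.239,0],[0,-0.239,0],[0,-0.239,0],[0,-0.239,0],[0,-0.239,0],[0,-0.239,0],[0,-0.239,0],[0,-0.239,0],[0,-0.239,0],[0,-0.239,0],[0,-0.239,0],[0,-0.239,0]], hand=128)

```text
t: 1.1
ee_pos: [392.7, 103.5, 193.9]
orientation: [-1.275, -1.101, 1.1]
ft_force: [0.6, 0.3, 0.1]
width: 43.5
```

```bash
python3 plan.py 465 -114 130 -.147
```

```text
pos [392.7 103.5 193.9] t 1.1 w 43.5 F [0.6 0.3 0.1]
delta [-20.46   6.39 -10.32] rot [0.    0.001 0.   ] rows>= 6.0 1.0
```

>>> carry_out(delta_pos=[[-20.5,6.0,-10.3],[-20.5,6.0,-10.3],[-20.5,6.0,-10.3],[-20.5,6.0,-10.3],[-20.5,6.0,-10.3],[-20.5,6.0,-10.3],[-20.5,6.0,-10.3],[-20.5,6.0,-10.3],[-20.5,6.0,-10.3],[-20.5,6.0,-10.3],[-20.5,6.0,-10.3]], rotation=[[0,0,0],[0,0,0],[0,0,0],[0,0,0],[0,0,0],[0,0,0],[0,0,0],[0,0,0],[0,0,0],[0,0,0],[0,0,0]])

```text
t: 2.02
ee_pos: [464.3, -111.4, 134.2]
orientation: [-1.274, -1.102, 1.102]
ft_force: [0.1, 0.2, -0.3]
width: 43.8
```

```bash
python3 plan.py 465 -114 29 -.147; python3 - <<'E'
from h import *
a=crop('top',315,170,160,110,5,'tr2');crop('side',215,160,250,250,2.4,'s2')
E
```

```text
pos [ 464.3 -111.4  134.2] t 2.02 w 43.8 F [ 0.1  0.2 -0.3]
delta [-0.25 10.52 -0.11] rot [0.    0.002 0.   ] rows>= 3.0 1.0
```

View pics/s2.png

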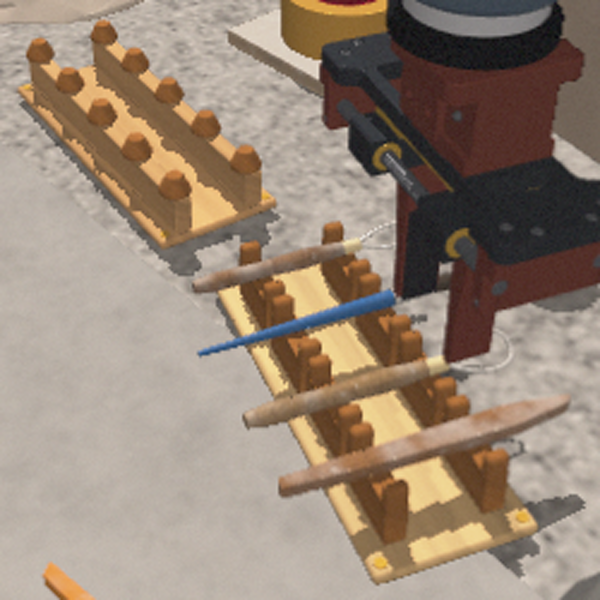

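>>> carry_out(delta_pos=[[-0.25,3,-0.1],[-0.25,6,-0.1],[-0.25,8,-0.1],[-0.25,9.5,-0.1],[-0.25,10.5,-0.1],[-0.25,10.5,-0.1],[-0.25,10.5,-0.1],[-0.25,10.5,-0.1]], rotation=[[0,0,0],[0,0,0],[0,0,0],[0,0,0],[0,0,0],[0,0,0],[0,0,0],[0,0,0]])

```text
t: 2.78
ee_pos: [465.9, -115.1, 29.8]
orientation: [-1.276, -1.101, 1.1]
ft_force: [0.0, -0.3, 0.4]
width: 43.7
```

```bash
python3 plan.py 465 -114 29 -.147; python3 - <<'E'
from h import *
crop('side',215,160,250,250,2.4,'s3')
E
```

```text
pos [ 465.9 -115.1   29.8] t 2.78 w 43.7 F [ 0.  -0.3  0.4]
delta [0.09 0.08 0.1 ] rot [ 0.001  0.001 -0.   ] rows>= 1.0 1.0
```

View pics/s3.png

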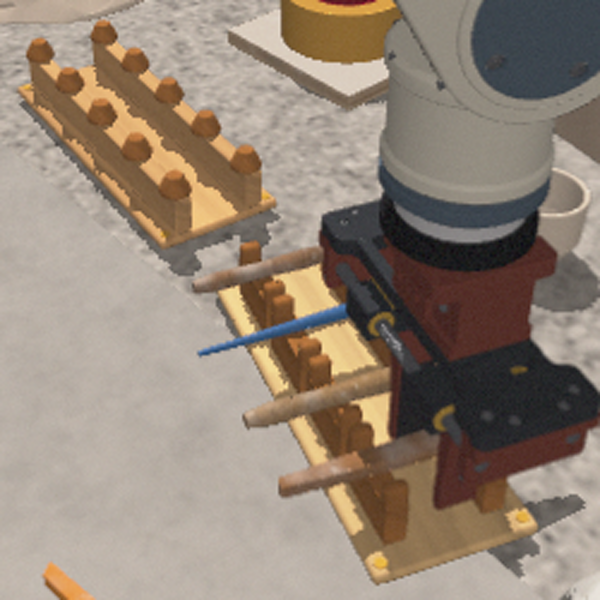

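>>> carry_out(delta_pos=[[0,0,0],[0,0,0],[0,0,0],[0,0,0],[0,0,0],[0,0,0],[0,0,0],[0,0,0]], rotation=[[0,0,0],[0,0,0],[0,0,0],[0,0,0],[0,0,0],[0,0,0],[0,0,0],[0,0,0]], hand=255)

```text
t: 3.5
ee_pos: [465.3, -115.1, 29.2]
orientation: [-1.275, -1.101, 1.1]
ft_force: [0.5, 0.2, 4.8]
width: 13.5
```

>>> carry_out(delta_pos=[[0,-2,0],[0,-5,0],[0,-8,0],[0,-10,0],[0,-10,0],[0,-10,0]], rotation=[[0,0,0],[0,0,0],[0,0,0],[0,0,0],[0,0,0],[0,0,0]])

```text
t: 4.0
ee_pos: [465.8, -115.3, 129.7]
orientation: [-1.277, -1.102, 1.1]
ft_force: [-0.3, 0.8, -0.2]
width: 13.5
```

```bash
python3 plan.py 472 377 130 .0515; python3 - <<'E'
from h import *
crop('side',215,160,250,250,2.4,'s4')
E
```

```text
pos [ 465.8 -115.3  129.7] t 4.0 w 13.5 F [-0.3  0.8 -0.2]
delta [48.79 -0.07  6.58] rot [ 0.002 -0.198 -0.001] rows>= 12.0 2.0
```

View pics/s4.png

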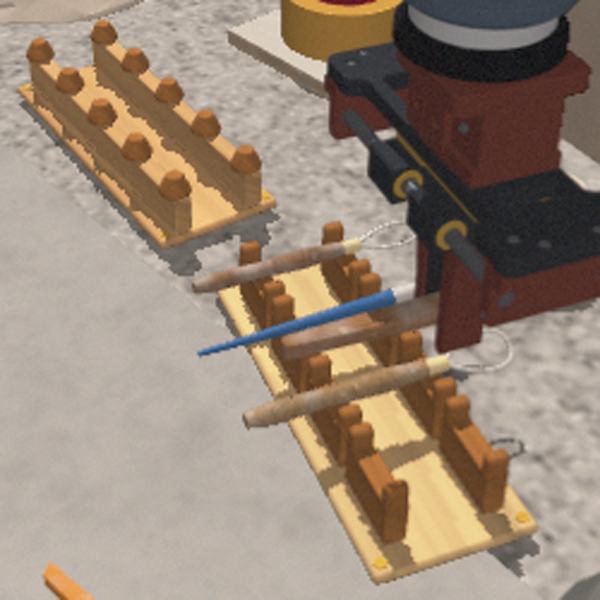

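>>> carry_out(delta_pos=[[4,0,0.5],[8,0,1],[12,0,1.6],[16,0,2.1],[20,0,2.7],[24,0,3.2],[28,0,3.8],[32,0,4.3],[36,0,4.9],[40,0,5.4],[44,0,6],[48.8,0,6.6]], rotation=[[0,-0.02,0],[0,-0.04,0],[0,-0.06,0],[0,-0.08,0],[0,-0.1,0],[0,-0.12,0],[0,-0.14,0],[0,-0.16,0],[0,-0.18,0],[0,-0.198,0],[0,-0.198,0],[0,-0.198,0]])

```text
t: 5.05
ee_pos: [469.5, 371.8, 126.5]
orientation: [-1.184, -1.244, 1.25]
ft_force: [1.1, 0.1, -0.6]
width: 13.8
```

>>> carry_out(delta_pos=[[0,0,0],[0,0,0],[0,0,0],[0,0,0]], rotation=[[0,0,0],[0,0,0],[0,0,0],[0,0,0]])

```text
t: 5.38
ee_pos: [470.3, 368.9, 127.6]
orientation: [-1.185, -1.244, 1.249]
ft_force: [0.4, -0.6, -0.6]
width: 13.8
```

```bash
python3 plan.py 472 377 31 .0515; python3 - <<'E'
from h import *
crop('side',165,110,250,250,2.4,'s5')
crop('top',130,100,200,200,3,'t5')
E
```

```text
pos [470.3 368.9 127.6] t 5.38 w 13.8 F [ 0.4 -0.6 -0.6]
delta [ 0.82  9.65 -0.23] rot [-0.002 -0.001 -0.002] rows>= 3.0 1.0
```

View pics/s5.png

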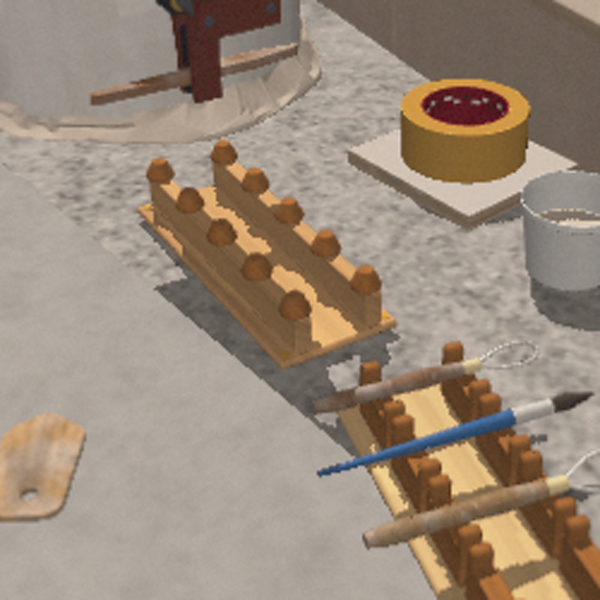

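View pics/t5.png

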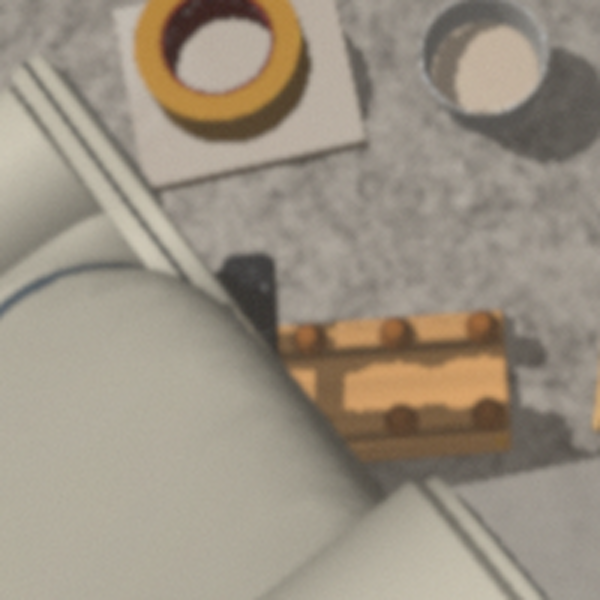

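```bash
python3 - <<'E'
from h import *
S=lambda p:(165+(p[0]+.5)/2.4-.5,110+(p[1]+.5)/2.4-.5)
for z in(140,147,154):
  a=onz('side',*S((93,98)),z);b=onz('side',*S((298,46)),z);d=b-a;print(a,b,np.linalg.norm(d),np.arctan2(d[1],d[0]),(a+b)/2)
E
```

```text
[387.36481789 378.60726822 140.        ] [568.47730595 388.29740412 140.        ] 181.37153047378598 0.053452445352924816 [477.92106192 383.45233617 140.        ]
[383.36719721 364.32252876 147.        ] [561.45795719 373.8509919  147.        ] 178.34548045095625 0.05345244535292449 [472.4125772  369.08676033 147.        ]
[379.36957654 350.03778931 154.        ] [554.43860842 359.40457969 154.        ] 175.3194304281265 0.053452445352924816 [466.90409248 354.7211845  154.        ]
```

>>> carry_out(delta_pos=[[0.8,0,-0.2],[0.8,0,-0.2],[0.8,2,-0.2],[0.8,4,-0.2],[0.8,5,-0.2],[0.8,5,-0.2],[0.8,5,-0.2]], rotation=[[0,0,0],[0,0,0],[0,0,0],[0,0,0],[0,0,0],[0,0,0],[0,0,0]])

```text
t: 6.07
ee_pos: [472.7, 378.5, 78.8]
orientation: [-1.185, -1.246, 1.247]
ft_force: [0.1, -0.7, 0.5]
width: 13.4
```

```bash
python3 plan.py 472 377 31 .0515; python3 - <<'E'
from h import *
crop('side',165,110,150,150,4,'s6')
E
```

```text
pos [472.7 378.5  78.8] t 6.07 w 13.4 F [ 0.1 -0.7  0.5]
delta [-0.14  4.78  0.07] rot [-0.001 -0.001 -0.001] rows>= 2.0 1.0
```

View pics/s6.png

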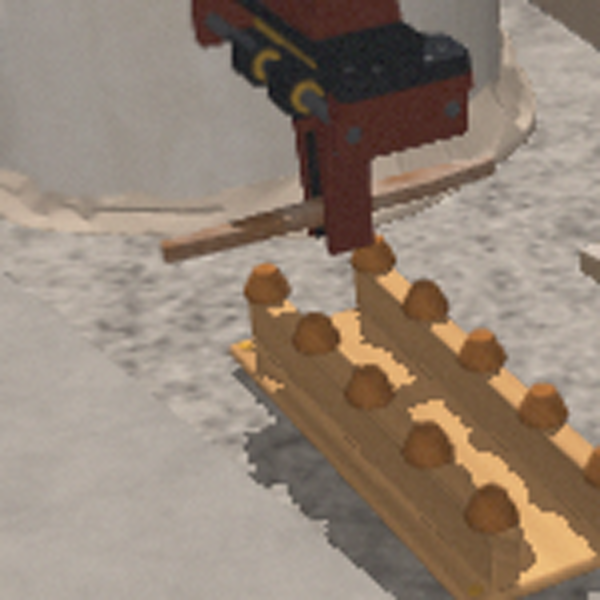

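>>> carry_out(delta_pos=[[-0.1,1.5,0],[-0.1,3,0],[-0.1,4,0],[-0.1,4.5,0],[-0.1,4.9,0],[-0.1,4.9,0],[-0.1,4.9,0]], rotation=[[0,0,0],[0,0,0],[0,0,0],[0,0,0],[0,0,0],[0,0,0],[0,0,0]])

```text
t: 6.7
ee_pos: [473.0, 378.0, 30.4]
orientation: [-1.185, -1.247, 1.246]
ft_force: [-1.1, -0.1, -0.4]
width: 13.6
```

```bash
python3 plan.py 472 377 30 .0515; python3 - <<'E'
from h import *
crop('side',165,110,150,150,4,'s7')
E
```

```text
pos [473.  378.   30.4] t 6.7 w 13.6 F [-1.1 -0.1 -0.4]
delta [-0.09  0.04  0.11] rot [ 0. -0.  0.] rows>= 1.0 1.0
```

View pics/s7.png

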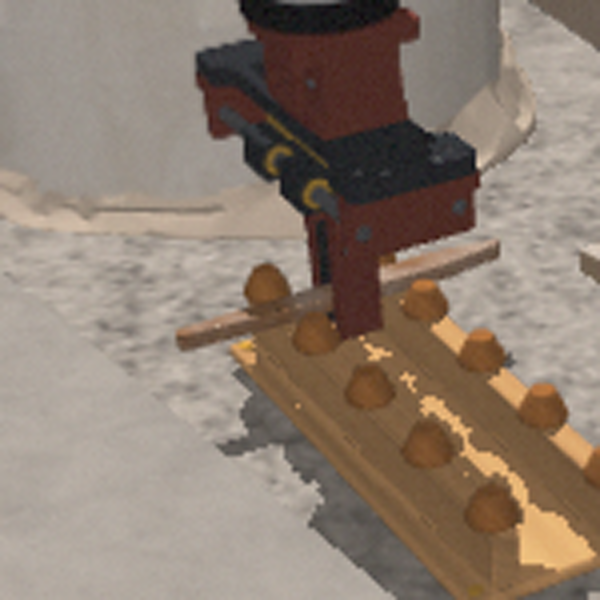

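>>> carry_out(delta_pos=[[0,0.1,0],[0,0.1,0],[0,0.1,0],[0,0.1,0],[0,0.1,0],[0,0.1,0],[0,-3,0],[0,-6,0],[0,-9,0],[0,-10,0],[0,-10,0]], rotation=[[0,0,0],[0,0,0],[0,0,0],[0,0,0],[0,0,0],[0,0,0],[0,0,0],[0,0,0],[0,0,0],[0,0,0],[0,0,0]], hand=128)

```text
t: 7.67
ee_pos: [474.4, 378.9, 132.9]
orientation: [-1.185, -1.252, 1.242]
ft_force: [0.6, 0.2, 0.3]
width: 43.7
```

```bash
python3 plan.py 468.5 -62 130 -.135
```

```text
pos [474.4 378.9 132.9] t 7.67 w 43.7 F [0.6 0.2 0.3]
delta [-44.     0.14   2.84] rot [0.004 0.186 0.004] rows>= 11.0 2.0
```

>>> carry_out(delta_pos=[[-4,0,0.3],[-8,0,0.6],[-12,0,0.9],[-16,0,1.2],[-20,0,1.5],[-24,0,1.8],[-28,0,2.1],[-32,0,2.4],[-36,0,2.7],[-40,0.1,2.8],[-44.1,0.1,2.8],[-44.1,0.1,2.8]], rotation=[[0,0.02,0],[0,0.04,0],[0,0.06,0],[0,0.08,0],[0,0.1,0],[0,0.12,0],[0,0.14,0],[0,0.16,0],[0,0.186,0],[0.004,0.186,0.004],[0.004,0.186,0.004],[0.004,0.186,0.004]])

```text
t: 8.67
ee_pos: [466.9, -69.7, 127.7]
orientation: [-1.272, -1.099, 1.111]
ft_force: [0.6, -0.0, -0.1]
width: 43.3
```

>>> carry_out(delta_pos=[[0,0,0],[0,0,0],[0,0,0]], rotation=[[0,0,0],[0,0,0],[0,0,0]])

```text
t: 8.92
ee_pos: [466.7, -63.0, 128.2]
orientation: [-1.268, -1.104, 1.116]
ft_force: [0.5, 0.8, 0.4]
width: 43.8
```

```bash
python3 plan.py 469.5 -62.8 30 -.135; python3 - <<'E'
from h import *
crop('side',165,110,250,250,2.4,'s8')
crop('top',130,150,200,150,4,'t8')
E
```

```text
pos [466.7 -63.  128.2] t 8.92 w 43.8 F [0.5 0.8 0.4]
delta [ 0.1   9.82 -0.32] rot [-0.005  0.001 -0.004] rows>= 3.0 1.0
```

View pics/s8.png

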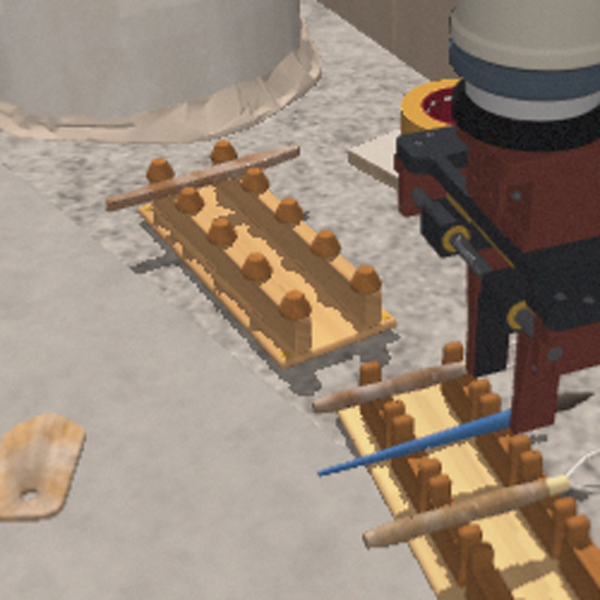

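View pics/t8.png

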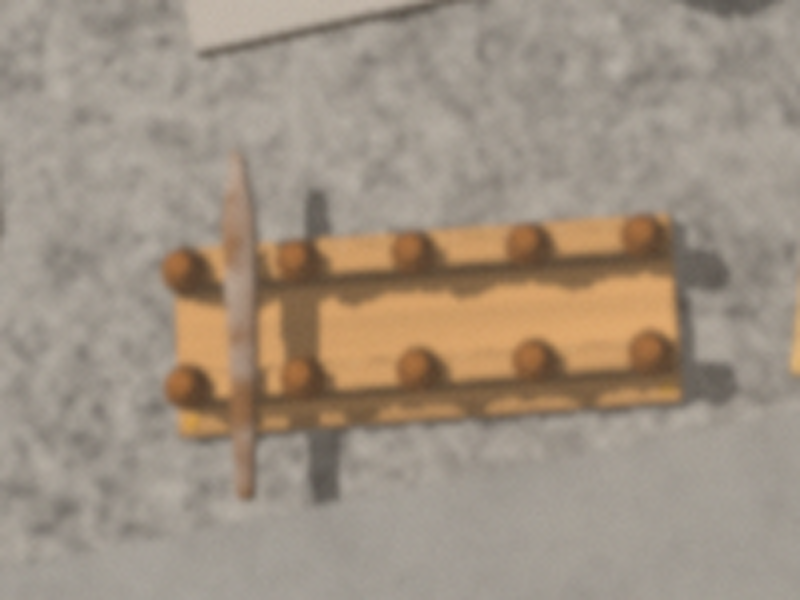

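>>> carry_out(delta_pos=[[0.1,3,-0.3],[0.1,6,-0.3],[0.1,8,-0.3],[0.1,9.3,-0.3],[0.1,9.8,-0.3],[0.1,9.8,-0.3],[0.1,9.8,-0.3],[0.1,9.8,-0.3]], rotation=[[-0.005,0,-0.004],[-0.005,0,-0.004],[-0.005,0,-0.004],[-0.005,0,-0.004],[-0.005,0,-0.004],[-0.005,0,-0.004],[-0.005,0,-0.004],[-0.005,0,-0.004]])

```text
t: 9.68
ee_pos: [470.8, -63.6, 31.8]
orientation: [-1.272, -1.112, 1.109]
ft_force: [0.6, -1.3, -0.2]
width: 43.9
```

```bash
python3 plan.py 469.5 -62.8 30 -.135; python3 - <<'E'
from h import *
crop('side',265,210,180,180,3.2,'s9')
E
```

```text
pos [470.8 -63.6  31.8] t 9.68 w 43.9 F [ 0.6 -1.3 -0.2]
delta [0.06 0.18 0.14] rot [ 0.003  0.001 -0.   ] rows>= 1.0 1.0
```

View pics/s9.png

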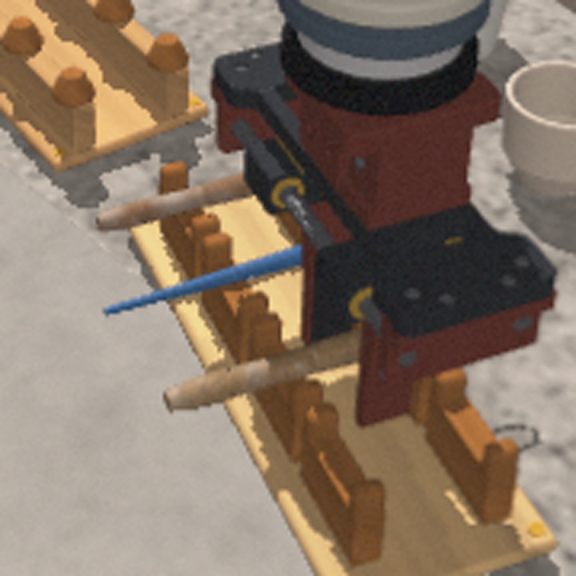

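Straddling the large loop tool. Close and lift.

>>> carry_out(delta_pos=[[0,0.1,0],[0,0.1,0],[0,0.1,0],[0,0.1,0],[0,0.1,0],[0,0.1,0],[0,0.1,0],[0,0.1,0]], rotation=[[0,0,0],[0,0,0],[0,0,0],[0,0,0],[0,0,0],[0,0,0],[0,0,0],[0,0,0]], hand=255)

```text
t: 10.4
ee_pos: [470.2, -64.0, 30.0]
orientation: [-1.271, -1.11, 1.109]
ft_force: [-0.9, 0.0, 3.4]
width: 13.8
```

>>> carry_out(delta_pos=[[0,-2,0],[0,-5,0],[0,-8,0],[0,-10,0],[0,-10,0],[0,-10,0]], rotation=[[0,0,0],[0,0,0],[0,0,0],[0,0,0],[0,0,0],[0,0,0]])

```text
t: 10.9
ee_pos: [470.6, -64.0, 130.7]
orientation: [-1.273, -1.112, 1.108]
ft_force: [-0.3, 0.2, -1.3]
width: 13.9
```

```bash
python3 plan.py 475 319.5 130 .0515; python3 - <<'E'
from h import *
crop('side',265,160,200,200,3,'s10')
E
```

```text
pos [470.6 -64.  130.7] t 10.9 w 13.9 F [-0.3  0.2 -1.3]
delta [38.06  0.04  4.71] rot [ 0.004 -0.186 -0.001] rows>= 10.0 2.0
```

View pics/s10.png

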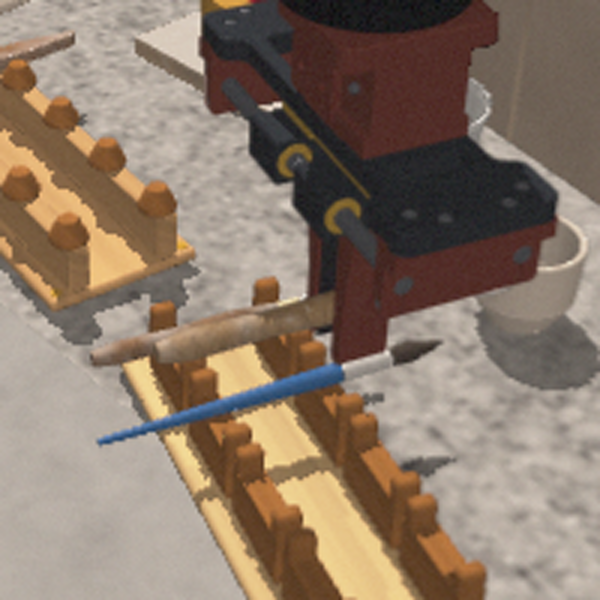

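>>> carry_out(delta_pos=[[4,0,0.5],[8,0,1],[12,0,1.5],[16,0,2],[20,0,2.5],[24,0,3],[28,0,3.5],[32,0,4],[36,0,4.5],[38.1,0,4.7],[38.1,0,4.7],[38.1,0,4.7]], rotation=[[0,-0.02,0],[0,-0.04,0],[0,-0.06,0],[0,-0.08,0],[0,-0.1,0],[0,-0.12,0],[0,-0.14,0],[0,-0.16,0],[0.004,-0.18,0],[0.004,-0.186,0],[0.004,-0.186,0],[0.004,-0.186,0]])

```text
t: 11.95
ee_pos: [473.3, 320.2, 127.6]
orientation: [-1.181, -1.243, 1.253]
ft_force: [-0.2, 0.2, -0.6]
width: 13.6
```

>>> carry_out(delta_pos=[[0,0,0],[0,0,0]], rotation=[[0,0,0],[0,0,0]])

```text
t: 12.12
ee_pos: [473.9, 318.3, 128.7]
orientation: [-1.183, -1.242, 1.249]
ft_force: [-0.1, -0.9, -0.7]
width: 13.6
```

```bash
python3 plan.py 475 319.5 31 .0515; python3 - <<'E'
from h import *
crop('side',165,110,180,180,3.2,'s11')
E
```

```text
pos [473.9 318.3 128.7] t 12.12 w 13.6 F [-0.1 -0.9 -0.7]
delta [ 0.13  9.77 -0.16] rot [-0.005 -0.002 -0.002] rows>= 3.0 1.0
```

View pics/s11.png

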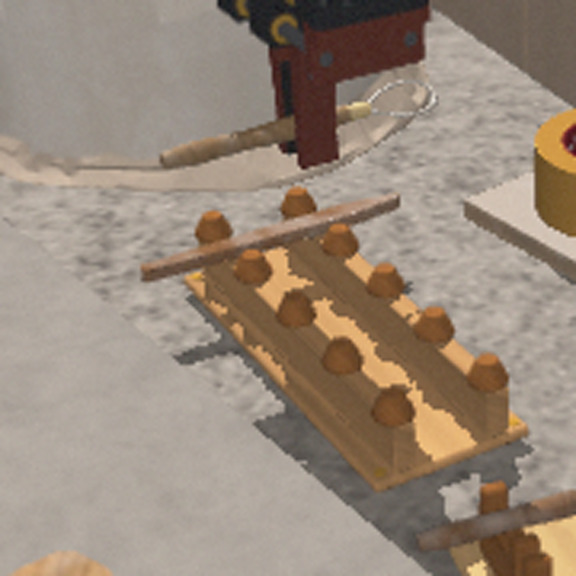

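```bash
python3 - <<'E'
from h import *
S=lambda p:(165+(p[0]+.5)/3.2-.5,110+(p[1]+.5)/3.2-.5)
a=onz('side',*S((162,160)),148);b=onz('side',*S((438,98)),148);d=b-a;print(a,b,np.linalg.norm(d),np.arctan2(d[1],d[0]),(a+b)/2)
E
```

```text
[388.7418425  317.56166774 148.        ] [557.4603968  313.16973976 148.        ] 168.77570795511483 -0.026025213299549307 [473.10111965 315.36570375 148.        ]
```

>>> carry_out(delta_pos=[[0.1,2,-0.2],[0.1,4,-0.2],[0.1,6,-0.2],[0.1,7.5,-0.2],[0.1,8.7,-0.2],[0.1,9.4,-0.2],[0.1,9.8,-0.2],[0.1,9.8,-0.2],[0.1,9.8,-0.2]], rotation=[[-0.005,0,-0.002],[-0.005,0,-0.002],[-0.005,0,-0.002],[-0.005,0,-0.002],[-0.005,0,-0.002],[-0.005,0,-0.002],[-0.005,0,-0.002],[-0.005,0,-0.002],[-0.005,0,-0.002]])

```text
t: 12.92
ee_pos: [476.6, 321.1, 32.2]
orientation: [-1.185, -1.25, 1.244]
ft_force: [0.6, 0.2, -0.2]
width: 13.3
```

```bash
python3 plan.py 475 319.5 31 .0515; python3 - <<'E'
from h import *
crop('side',165,110,180,180,3.2,'s12')
E
```

```text
pos [476.6 321.1  32.2] t 12.92 w 13.3 F [ 0.6  0.2 -0.2]
delta [-0.15  0.12  0.17] rot [ 0.003 -0.001  0.002] rows>= 1.0 1.0
```

View pics/s12.png

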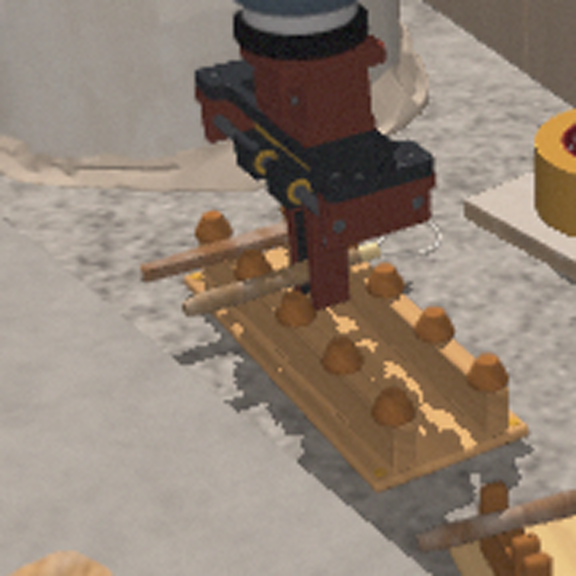

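>>> carry_out(delta_pos=[[-0.1,0.2,0.1],[-0.1,0.2,0.1],[-0.1,0.2,0.1]], rotation=[[0,0,0],[0,0,0],[0,0,0]])

```text
t: 13.22
ee_pos: [475.4, 320.0, 30.1]
orientation: [-1.185, -1.25, 1.244]
ft_force: [0.9, -0.3, 0.9]
width: 13.6
```

>>> carry_out(delta_pos=[[0,0,0],[0,0,0],[0,0,0],[0,0,0],[0,0,0],[0,0,0],[0,-3,0],[0,-6,0],[0,-9,0],[0,-10,0],[0,-10,0]], rotation=[[0,0,0],[0,0,0],[0,0,0],[0,0,0],[0,0,0],[0,0,0],[0,0,0],[0,0,0],[0,0,0],[0,0,0],[0,0,0]], hand=128)

```text
t: 14.13
ee_pos: [476.8, 320.9, 132.5]
orientation: [-1.186, -1.254, 1.24]
ft_force: [0.7, 0.3, -0.1]
width: 44.1
```

```bash
python3 plan.py 481 1.3 130 -.138
```

```text
pos [476.8 320.9 132.5] t 14.13 w 44.1 F [ 0.7  0.3 -0.1]
delta [-31.94   0.1    1.21] rot [0.007 0.189 0.005] rows>= 8.0 2.0
```

>>> carry_out(delta_pos=[[-4,0,0.1],[-8,0,0.3],[-12,0,0.4],[-16,0,0.6],[-20,0,0.8],[-24,0,0.9],[-28,0,1.1],[-32,0.1,1.2],[-32,0.1,1.2],[-32,0.1,1.2],[-32,0.1,1.2],[-32,0.1,1.2]], rotation=[[0,0.02,0],[0,0.04,0],[0,0.06,0],[0,0.1,0],[0,0.12,0],[0.007,0.14,0.005],[0.007,0.16,0.005],[0.007,0.189,0.005],[0.007,0.189,0.005],[0.007,0.189,0.005],[0.007,0.189,0.005],[0.007,0.189,0.005]])

```text
t: 15.13
ee_pos: [479.0, 0.6, 127.4]
orientation: [-1.268, -1.102, 1.113]
ft_force: [0.4, -0.1, 0.0]
width: 43.7
```

```bash
python3 plan.py 481 1.2 29 -.138; python3 - <<'E'
from h import *
crop('side',165,110,250,250,2.4,'s13')
crop('top',130,150,200,150,4,'t13')
E
```

```text
pos [479.    0.6 127.4] t 15.13 w 43.7 F [ 0.4 -0.1  0. ]
delta [ 0.12  9.84 -0.24] rot [-0.006  0.002 -0.003] rows>= 3.0 1.0
```

View pics/s13.png

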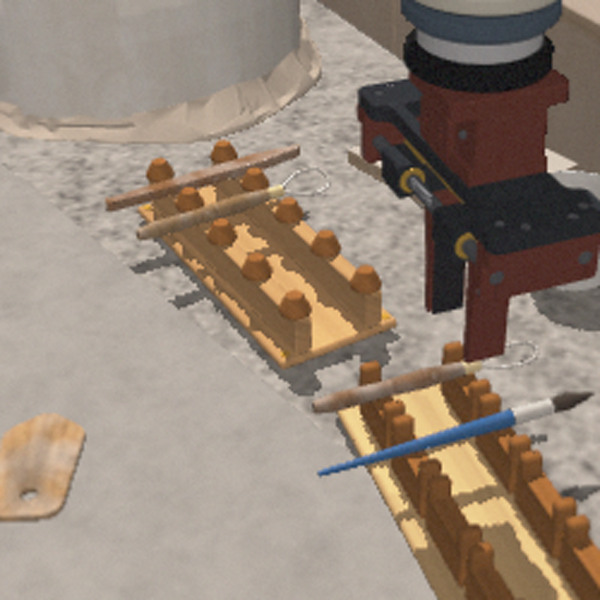

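View pics/t13.png

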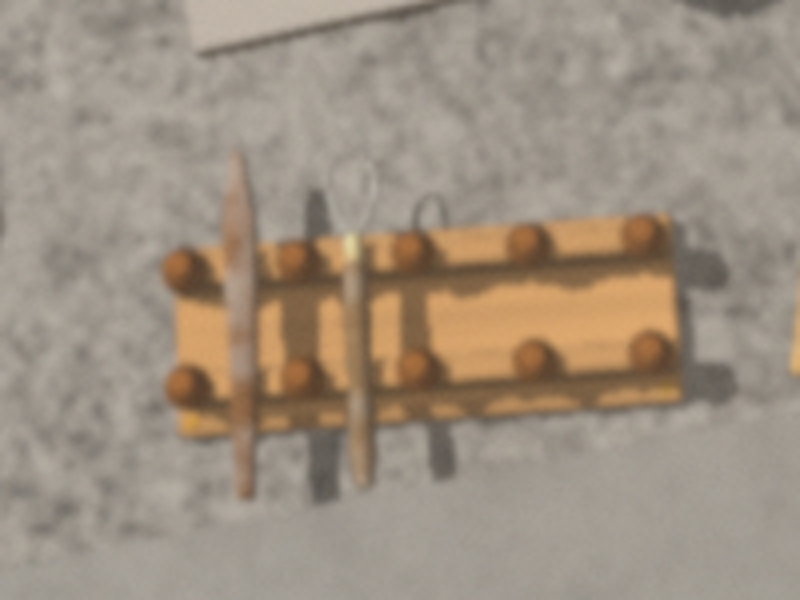

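>>> carry_out(delta_pos=[[0.1,3,-0.2],[0.1,6,-0.2],[0.1,8,-0.2],[0.1,9.3,-0.2],[0.1,9.9,-0.2],[0.1,9.9,-0.2],[0.1,9.9,-0.2],[0.1,9.9,-0.2]], rotation=[[-0.006,0,-0.003],[-0.006,0,-0.003],[-0.006,0,-0.003],[-0.006,0,-0.003],[-0.006,0,-0.003],[-0.006,0,-0.003],[-0.006,0,-0.003],[-0.006,0,-0.003]])

```text
t: 15.9
ee_pos: [481.8, 0.4, 29.9]
orientation: [-1.273, -1.11, 1.107]
ft_force: [-0.3, 0.1, -0.0]
width: 43.8
```

```bash
python3 plan.py 481 1.2 28.5 -.138; python3 - <<'E'
from h import *
crop('side',265,160,180,180,3.2,'s14')
E
```

```text
pos [4.818e+02 4.000e-01 2.990e+01] t 15.9 w 43.8 F [-0.3  0.1 -0. ]
delta [0.06 0.14 0.09] rot [ 0.003  0.001 -0.   ] rows>= 1.0 1.0
```

View pics/s14.png

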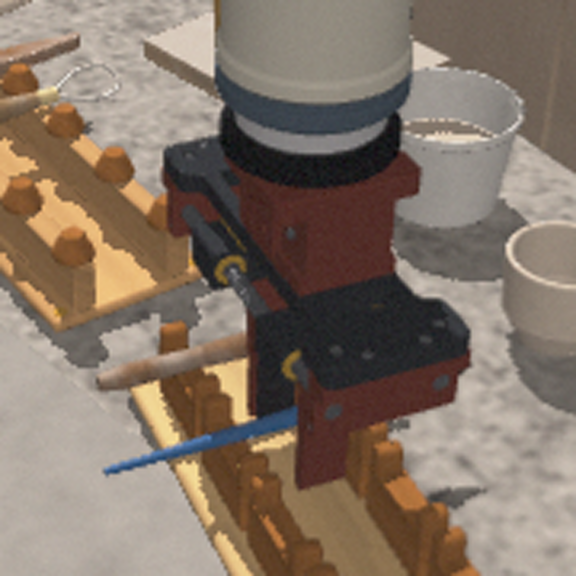

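>>> carry_out(delta_pos=[[0,0.1,0],[0,0.1,0],[0,0.1,0],[0,0.1,0],[0,0.1,0],[0,0.1,0],[0,0.1,0],[0,0.1,0]], rotation=[[0,0,0],[0,0,0],[0,0,0],[0,0,0],[0,0,0],[0,0,0],[0,0,0],[0,0,0]], hand=255)

```text
t: 16.62
ee_pos: [481.2, 0.0, 28.1]
orientation: [-1.273, -1.108, 1.107]
ft_force: [-0.9, 0.5, 0.6]
width: 8.1
```

>>> carry_out(delta_pos=[[0,-2,0],[0,-5,0],[0,-8,0],[0,-10,0],[0,-10,0],[0,-10,0]], rotation=[[0,0,0],[0,0,0],[0,0,0],[0,0,0],[0,0,0],[0,0,0]])

```text
t: 17.12
ee_pos: [481.7, 0.1, 129.0]
orientation: [-1.274, -1.11, 1.106]
ft_force: [0.1, 0.1, 0.6]
width: 8.0
```

```bash
python3 plan.py 478 261.3 130 .0515
```

```text
pos [4.817e+02 1.000e-01 1.290e+02] t 17.12 w 8.0 F [0.1 0.1 0.6]
delta [25.82 -0.13  3.95] rot [ 0.004 -0.189 -0.001] rows>= 7.0 2.0
```

>>> carry_out(delta_pos=[[4,0,0.6],[8,0,1.2],[12,0,1.8],[16,0,2.4],[20,0,3],[24,0,3.6],[25.8,-0.1,3.9],[25.8,-0.1,3.9],[25.8,-0.1,3.9],[25.8,-0.1,3.9],[25.8,-0.1,3.9]], rotation=[[0,-0.03,0],[0,-0.06,0],[0,-0.09,0],[0,-0.12,0],[0,-0.15,0],[0,-0.18,0],[0.004,-0.189,0],[0.004,-0.189,0],[0.004,-0.189,0],[0.004,-0.189,0],[0.004,-0.189,0]])

```text
t: 18.03
ee_pos: [477.2, 259.5, 128.1]
orientation: [-1.183, -1.242, 1.249]
ft_force: [-1.0, 0.7, -0.2]
width: 8.0
```

```bash
python3 plan.py 478 261.3 30 .0515; python3 - <<'E'
from h import *
crop('side',165,110,180,180,3.2,'s15')
E
```

```text
pos [477.2 259.5 128.1] t 18.03 w 8.0 F [-1.   0.7 -0.2]
delta [ 0.19  9.81 -0.13] rot [-0.004 -0.002 -0.001] rows>= 3.0 1.0
```

View pics/s15.png

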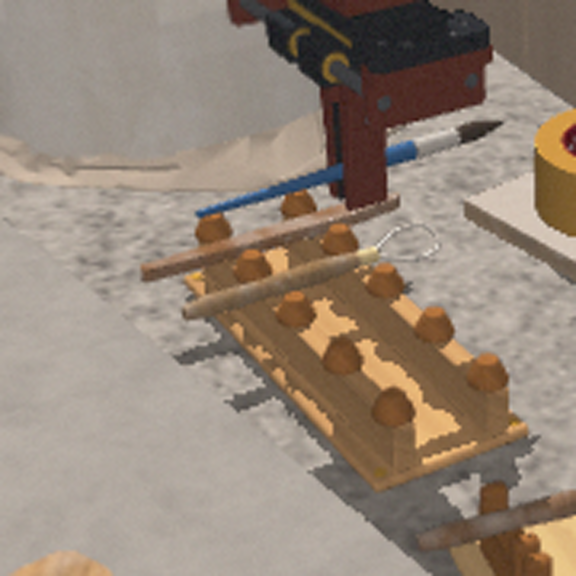

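>>> carry_out(delta_pos=[[0.1,2,-0.1],[0.1,4,-0.1],[0.1,6,-0.1],[0.1,7.5,-0.1],[0.1,8.7,-0.1],[0.1,9.4,-0.1],[0.1,9.9,-0.1],[0.1,9.9,-0.1],[0.1,9.9,-0.1]], rotation=[[-0.004,0,-0.001],[-0.004,0,-0.001],[-0.004,0,-0.001],[-0.004,0,-0.001],[-0.004,0,-0.001],[-0.004,0,-0.001],[-0.004,0,-0.001],[-0.004,0,-0.001],[-0.004,0,-0.001]])

```text
t: 18.83
ee_pos: [478.8, 262.0, 30.3]
orientation: [-1.185, -1.248, 1.245]
ft_force: [0.1, 1.0, -0.2]
width: 8.1
```

```bash
python3 plan.py 478 261.3 28.5 .0515
```

```text
pos [478.8 262.   30.3] t 18.83 w 8.1 F [ 0.1  1.  -0.2]
delta [-0.06  0.18  0.08] rot [ 0.002 -0.001  0.001] rows>= 1.0 1.0
```

>>> carry_out(delta_pos=[[0,0.2,0.1],[0,0.2,0.1],[0,0.2,0.1]], rotation=[[0,0,0],[0,0,0],[0,0,0]])

```text
t: 19.08
ee_pos: [477.7, 262.2, 28.4]
orientation: [-1.185, -1.249, 1.245]
ft_force: [0.1, 0.0, -0.7]
width: 8.1
```

>>> carry_out(delta_pos=[[0,0,0],[0,0,0],[0,0,0],[0,0,0],[0,0,0],[0,0,0],[0,-3,0],[0,-6,0],[0,-9,0],[0,-10,0],[0,-10,0]], rotation=[[0,0,0],[0,0,0],[0,0,0],[0,0,0],[0,0,0],[0,0,0],[0,0,0],[0,0,0],[0,0,0],[0,0,0],[0,0,0]], hand=128)

```text
t: 20.0
ee_pos: [479.1, 262.8, 130.6]
orientation: [-1.187, -1.253, 1.242]
ft_force: [0.7, 0.3, 0.3]
width: 43.5
```

```bash
python3 plan.py 492 55.5 130 -.11
```

```text
pos [479.1 262.8 130.6] t 20.0 w 43.5 F [0.7 0.3 0.3]
delta [-20.77  -0.    -0.23] rot [0.006 0.161 0.003] rows>= 5.0 2.0
```

>>> carry_out(delta_pos=[[-4,0,0],[-8,0,-0.1],[-12,0,-0.1],[-16,0,-0.2],[-20,0,-0.3],[-20.8,0,-0.3],[-20.8,0,-0.3],[-20.8,0,-0.3],[-20.8,0,-0.3]], rotation=[[0,0.03,0],[0,0.06,0],[0,0.09,0],[0,0.12,0],[0.006,0.161,0.003],[0.006,0.161,0.003],[0.006,0.161,0.003],[0.006,0.161,0.003],[0.006,0.161,0.003]])

```text
t: 20.75
ee_pos: [490.5, 55.3, 127.1]
orientation: [-1.256, -1.123, 1.133]
ft_force: [-0.6, 0.1, 0.8]
width: 44.2
```

```bash
python3 plan.py 493 55.5 30 -.11; python3 - <<'E'
from h import *
crop('side',165,110,250,250,2.4,'s16')
crop('top',130,150,200,150,4,'t16')
E
```

```text
pos [490.5  55.3 127.1] t 20.75 w 44.2 F [-0.6  0.1  0.8]
delta [ 0.07  9.71 -0.3 ] rot [-0.006  0.001 -0.003] rows>= 3.0 1.0
```

View pics/s16.png

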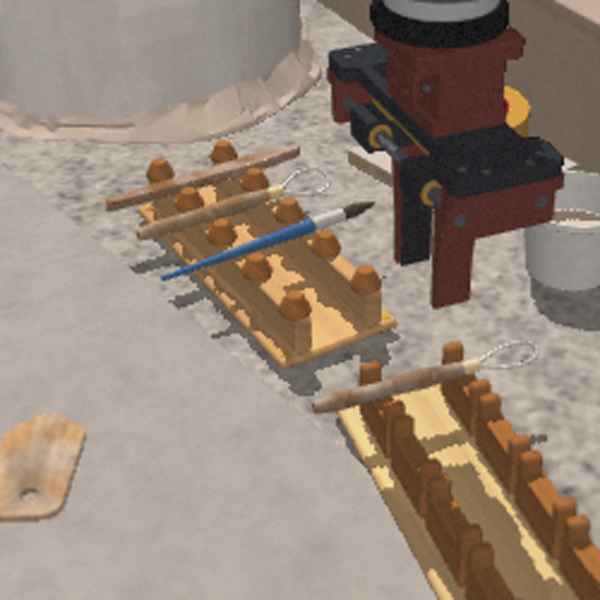

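View pics/t16.png

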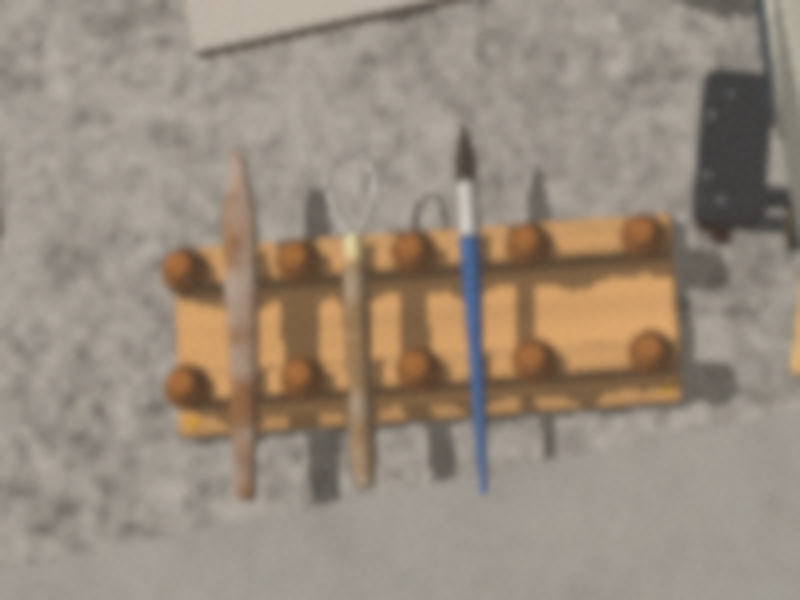

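>>> carry_out(delta_pos=[[0.1,3,-0.3],[0.1,6,-0.3],[0.1,8,-0.3],[0.1,9.2,-0.3],[0.1,9.7,-0.3],[0.1,9.7,-0.3],[0.1,9.7,-0.3],[0.1,9.7,-0.3]], rotation=[[-0.006,0,-0.003],[-0.006,0,-0.003],[-0.006,0,-0.003],[-0.006,0,-0.003],[-0.006,0,-0.003],[-0.006,0,-0.003],[-0.006,0,-0.003],[-0.006,0,-0.003]])

```text
t: 21.52
ee_pos: [494.3, 55.3, 31.6]
orientation: [-1.261, -1.131, 1.127]
ft_force: [0.4, 0.4, 0.8]
width: 43.6
```

```bash
python3 plan.py 493 55.5 30 -.11; python3 - <<'E'
from h import *
crop('side',265,160,180,180,3.2,'s17')
E
```

```text
pos [494.3  55.3  31.6] t 21.52 w 43.6 F [0.4 0.4 0.8]
delta [0.01 0.16 0.14] rot [0.003 0.001 0.001] rows>= 1.0 1.0
```

View pics/s17.png

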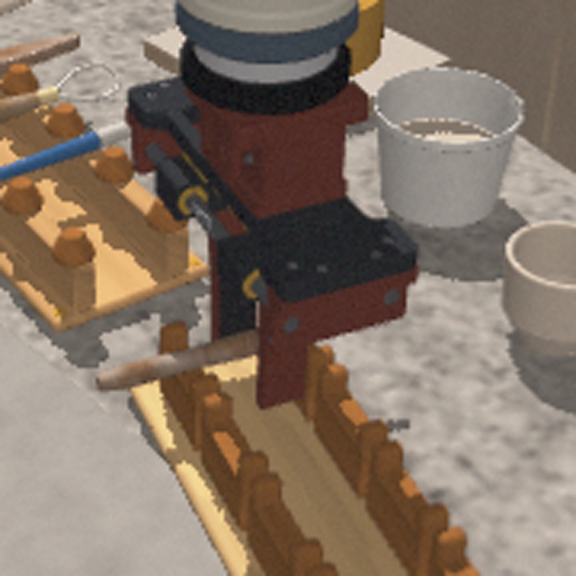

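>>> carry_out(delta_pos=[[0,0.1,0],[0,0.1,0],[0,0.1,0],[0,0.1,0],[0,0.1,0],[0,0.1,0],[0,0.1,0],[0,0.1,0]], rotation=[[0,0,0],[0,0,0],[0,0,0],[0,0,0],[0,0,0],[0,0,0],[0,0,0],[0,0,0]], hand=255)

```text
t: 22.23
ee_pos: [493.7, 54.8, 29.9]
orientation: [-1.26, -1.129, 1.127]
ft_force: [0.6, -0.5, 1.0]
width: 12.7
```

>>> carry_out(delta_pos=[[0,-2,0],[0,-5,0],[0,-8,0],[0,-10,0],[0,-10,0],[0,-10,0]], rotation=[[0,0,0],[0,0,0],[0,0,0],[0,0,0],[0,0,0],[0,0,0]])

```text
t: 22.73
ee_pos: [494.1, 54.8, 130.6]
orientation: [-1.262, -1.131, 1.126]
ft_force: [0.5, 0.7, -0.5]
width: 12.0
```

```bash
python3 plan.py 481 203.5 130 .0515
```

```text
pos [494.1  54.8 130.6] t 22.73 w 12.0 F [ 0.5  0.7 -0.5]
delta [14.63  0.06  2.93] rot [ 0.004 -0.161  0.001] rows>= 4.0 2.0
```

>>> carry_out(delta_pos=[[4,0,0.8],[8,0,1.6],[12,0,2.4],[14.6,0,2.9],[14.6,0,2.9],[14.6,0,2.9],[14.6,0,2.9],[14.6,0,2.9]], rotation=[[0,-0.05,0],[0,-0.1,0],[0,-0.14,0],[0.004,-0.161,0],[0.004,-0.161,0],[0.004,-0.161,0],[0.004,-0.161,0],[0.004,-0.161,0]])

```text
t: 23.4
ee_pos: [480.0, 201.9, 128.9]
orientation: [-1.182, -1.243, 1.248]
ft_force: [0.4, 0.0, 0.1]
width: 12.4
```

```bash
python3 plan.py 481 203.5 30.5 .0515; python3 - <<'E'
from h import *
crop('side',165,110,180,180,3.2,'s18')
E
```

```text
pos [480.  201.9 128.9] t 23.4 w 12.4 F [0.4 0.  0.1]
delta [ 0.16  9.84 -0.15] rot [-0.004 -0.001 -0.   ] rows>= 3.0 1.0
```

View pics/s18.png

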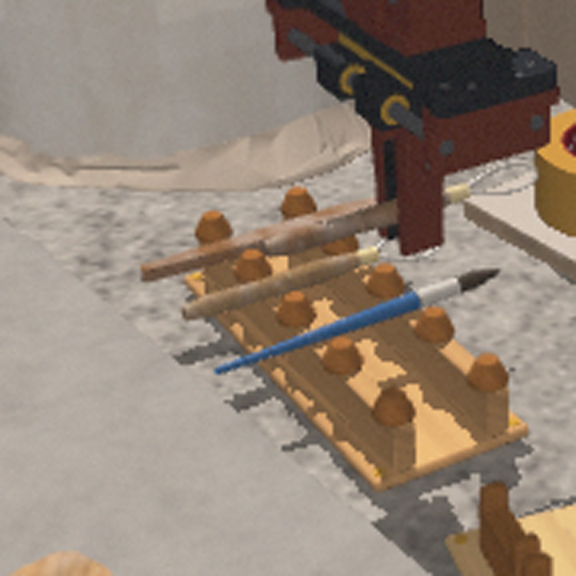

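>>> carry_out(delta_pos=[[0.1,2,-0.1],[0.1,4,-0.1],[0.1,6,-0.1],[0.1,7.5,-0.1],[0.1,8.7,-0.1],[0.1,9.4,-0.1],[0.1,9.8,-0.1],[0.1,9.8,-0.1],[0.1,9.8,-0.1]], rotation=[[-0.004,0,0],[-0.004,0,0],[-0.004,0,0],[-0.004,0,0],[-0.004,0,0],[-0.004,0,0],[-0.004,0,0],[-0.004,0,0],[-0.004,0,0]])

```text
t: 24.2
ee_pos: [481.8, 204.1, 32.2]
orientation: [-1.186, -1.249, 1.245]
ft_force: [0.6, -0.2, -1.2]
width: 12.3
```

```bash
python3 plan.py 481 203.5 30 .0515; python3 - <<'E'
from h import *
crop('side',165,110,180,180,3.2,'s19')
E
```

```text
pos [481.8 204.1  32.2] t 24.2 w 12.3 F [ 0.6 -0.2 -1.2]
delta [-0.06  0.22  0.08] rot [ 0.002 -0.001  0.001] rows>= 1.0 1.0
```

View pics/s19.png

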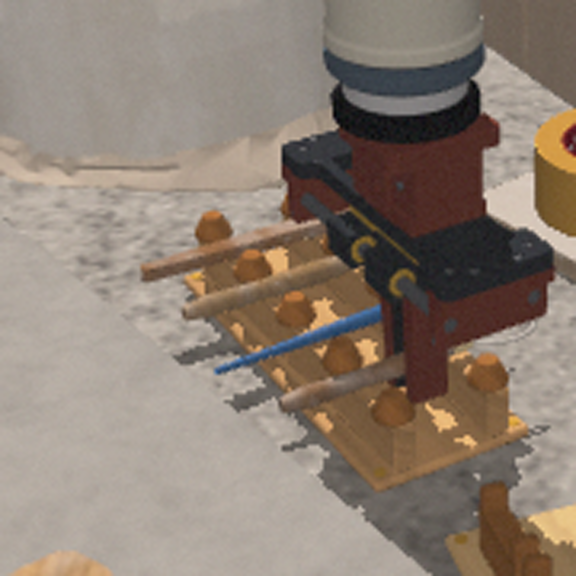

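>>> carry_out(delta_pos=[[0,0.2,0.1],[0,0.2,0.1],[0,0.2,0.1]], rotation=[[0,0,0],[0,0,0],[0,0,0]])

```text
t: 24.5
ee_pos: [480.5, 204.2, 30.2]
orientation: [-1.186, -1.249, 1.245]
ft_force: [0.3, -0.0, -0.3]
width: 12.7
```

>>> carry_out(delta_pos=[[0,0,0],[0,0,0],[0,0,0],[0,0,0],[0,0,0],[0,0,0],[0,-3,0],[0,-6,0],[0,-9,0],[0,-12,0],[0,-12,0]], rotation=[[0,0,0],[0,0,0],[0,0,0],[0,0,0],[0,0,0],[0,0,0],[0,0,0],[0,0,0],[0,0,0],[0,0,0],[0,0,0]], hand=128)

```text
t: 25.42
ee_pos: [483.3, 205.3, 155.0]
orientation: [-1.189, -1.256, 1.24]
ft_force: [0.3, 1.2, -0.3]
width: 43.7
```

>>> carry_out(delta_pos=[[-4,0,0],[-8,0,0],[-12,0,0],[-16,0,0],[-20,0,0],[-24,0,0],[-28,0,0],[-30,0,0],[-30,0,0],[-30,0,0],[-30,0,0],[-30,0,0]], rotation=[[0,0,0],[0,0,0],[0,0,0],[0,0,0],[0,0,0],[0,0,0],[0,0,0],[0,0,0],[0,0,0],[0,0,0],[0,0,0],[0,0,0]])

```text
t: 26.42
ee_pos: [495.2, -94.4, 149.4]
orientation: [-1.184, -1.249, 1.247]
ft_force: [0.4, 1.0, 0.1]
width: 43.7
```

```bash
python3 - <<'E'
from h import *
crop('side',165,110,180,180,3.2,'s20')
crop('top',130,150,200,150,4,'t20')
E
```

```text
(no output)
```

View pics/s20.png

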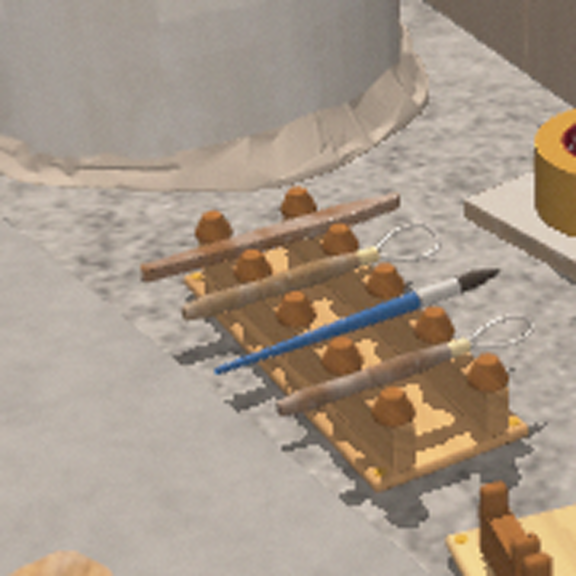

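View pics/t20.png

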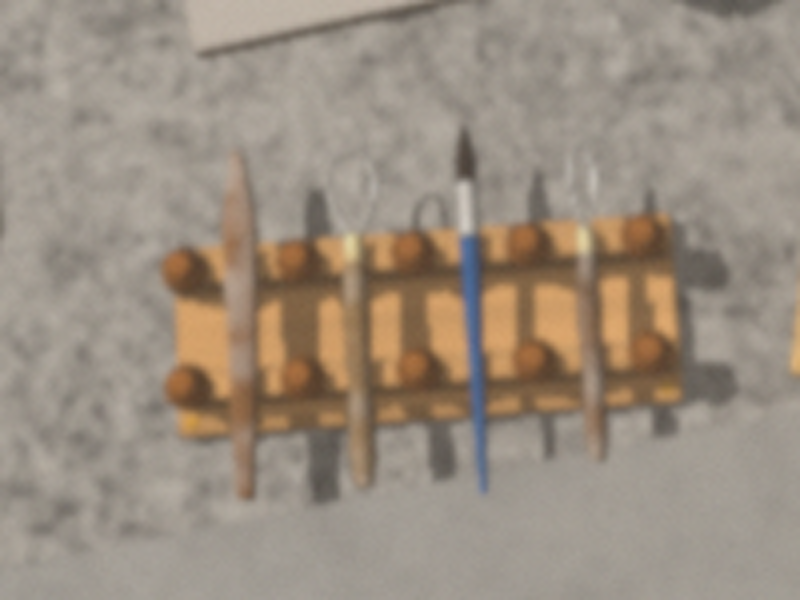

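```bash
python3 - <<'E'
from h import *
T=lambda p:(130+(p[0]+.5)/4-.5,150+(p[1]+.5)/4-.5)
c=np.array([475.5,290.5]);a=.0515;R=np.array([[np.cos(a),-np.sin(a)],[np.sin(a),np.cos(a)]])
for n,z,b,e in[('model',47,(245,498),(237,152)),('large',50,(363,487),(354,157)),('brush',48,(483,492),(464,126)),('small',50,(599,459),(583,148))]:
    B,E=[R.T@(onz('top',*T(p),z)[:2]-c) for p in(b,e)];print(n,B.round(1),E.round(1),((B+E)/2).round(1),np.linalg.norm(E-B).round(1))
o=ctrl.get_obs();print(o['t'],o['qvel'].round(3)); print(ctrl.close_job())
E
```

```text
model [-86.7  89.8] [90.4 87.6] [ 1.8 88.7] 177.2
large [-86.3  30.8] [82.  27.6] [-2.2 29.2] 168.3
brush [-93.2 -27.8] [ 94.3 -28.7] [  0.6 -28.2] 187.5
small [-81.7 -85.9] [ 77.2 -88.4] [ -2.2 -87.2] 159.0
26.5167 [-0.003 -0.001 -0.003  0.001 -0.    -0.003]
the job is handed in; nothing more can be done
None
```

All four tools are on the new rack in reverse order. From left to right they are now modelling tool, large loop tool, round brush and small loop tool. I handed the job in at 26.5 s of the 128 s allowed.

- **Position:** In the last top view each tool's mid-length was within about 2 mm of the bay centre, both along and across the tool. The measured lengths agreed with the given sizes to within about 4 mm.
- **Resting:** In both the top and side pictures each tool lies between its pegs across both rails. I took this from the pictures and did not measure tool heights after release.
- **Stillness:** The three tools placed first looked the same in successive pictures. The small loop tool has only one set of pictures after release, so its stillness was not checked separately.
- **Robot:** The arm was clear of the rack and nearly at rest at hand-in. The wrist force readings I saw stayed below 5 N.
- **Disagreement:** While it was held, the large loop tool's yaw read about 0.08 rad off the rack's, in the side view only. In the final top view it lies within about 0.02 rad of its bay's direction.

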